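Set the slotted fence to the sample bar and clamp it

TASK

Set up the bar-setting board: slide the slotted aluminium fence up to the dark chocolate sample bar and on until the bar is snug between the fence and the steel end stop, pressing only lightly because chocolate bruises. Then turn the black clamp knob clockwise until it is firmly tight, so that the fence stays set against the bar, and let go. Leave everything else on the counter where it is.

Things in the scene. Friction and masses are not known exactly. Their poses are not given: they have to be found in the camera images.
- board: Wooden board fixed to the counter, 222 x 120 x 12 mm; origin under its centre at counter height, +x along the slots to the end stop. The dark steel end stop (12 x 100 x 20 mm) is screwed on top, its near face at about x = +85 mm, but anywhere up to 6 mm either side; that is not measured and must be felt through the bar. Two bolt heads 12 mm wide, 25 mm above the counter, at (-16,+34), (-46,+34) mm.
- fence_face (a point): Middle of the front (+x) face of the aluminium fence, 16 mm above the board's top. The L-shaped fence slides along the board's x on two slots (about 45 mm of travel). Upright wall: 8 mm thick, 106 mm wide (y), top edge 44 mm above the counter. Its back face is free to push between y = -15 and +28 mm. Loose, 0.1 to 0.2 kg; slides with 0.5 to 1.5 N while the clamp is open. Axes as the board's.
- bar_center (a point): Centre (half-way up) of the loose bare bar of dark chocolate, 48 x 96 x 10 mm (x, y, z), 45 g, lying on the board between fence and end stop, 48 mm side along the slots. It starts some mm short of the stop and slightly askew, slides with under 0.5 N and squares up when pressed between fence and stop; more than 15 N from the fence bruises it.
- knob_grip (a point): Centre of the grip of the black clamp knob, on its vertical axis, at board position (-31, -34) mm, 52 mm above the counter. The grip is an upright wing 38 mm long, 11 mm thick, 20 mm high (42 to 62 mm above the counter) on a round hub 24 mm wide. The point's axes are the board's and do not turn with the knob.
- knob (a joint): Angle of the clamp knob, rad, growing clockwise from above (tighter). At 0 the wing's long axis lies along the board's x; at a it is turned a clockwise from that. Starts at 0.1 to 0.5. Turns free with about 0.1 N m; the plate goes down 3 mm per rad and meets the foot near 1.0 rad, then the torque rises; firmly tight is about 0.3 N m, near 1.4 rad. Hard stop at 1.9 rad. Stays where left.
- clamp_plate: Square steel pressure plate 20 x 20 x 4 mm under the knob, round the clamp stud; origin in the middle of its underside. It moves straight down and presses the fence's foot on the board; it starts 1.5 to 2.7 mm clear of the foot.
- fence: The same fence; origin under the middle of its front face, on the board's top. Behind the wall (-x) it has a slotted foot 92 mm long, 6 mm thick (top 18 mm above the counter), and two small gussets at the wall's ends (last 8 mm each side, to 28 mm behind the front face). Bolt heads keep the foot down with about 1.5 mm play.
- sample_bar: The chocolate sample bar itself; origin at the centre of its underside.
- tongs: Bystander: steel praline tongs 30 x 155 x 10 mm; origin at the centre of the underside.
- scissors: Bystander: closed scissors with black handles, 56 x 146 x 9 mm; origin at the centre of the underside.
- tape: Bystander: roll of gold tape, 52 mm wide, 18 mm high; origin at the centre of the underside.
- choc_pack: Bystander: dark chocolate box 66 x 130 x 36 mm; origin at the centre of the underside.

How it is judged:
On the way, in this order (a step that is already met when the one before it is completed fails the run):
1. the fence presses the sample bar home against the end stop (the bar pushes back on the fence with more than 1.5 N) while the clamp is still open (contact force between fence and sample_bar above 1.5 N and contact force between clamp_plate and fence below 5 N), for 0.2 s.
2. the clamp plate is tight on the fence's foot (more than 15 N) (contact force between clamp_plate and fence above 15 N), for 0.2 s.
At the end, for the whole second after the job is handed in: The clamp plate presses the fence's foot with more than 15 N, the fence's front face is within 1.5 mm of the sample bar and square to it (0.04 rad), the bar lies flat on the board, and the fence is at rest and released (contact force between clamp_plate and fence above 15 N and x of fence_face in the frame of bar_center above -0.0255 m and angle between the x axis of fence and the x axis of sample_bar, either way round below 0.04 rad and z of bar_center in the frame of board below 0.019 m and linear speed of fence below 0.005 m/s); the robot touches nothing.
It fails at once if the fence presses the chocolate bar with more than 15 N (contact force between fence and sample_bar above 15 N).
It fails at once if a bystander is moved by more than 15 mm (distance of any of tongs, scissors, tape, choc_pack from where it was at the start of the episode above 0.015 m).
It also fails if it takes over 72 s, if anything falls off the work surface, if the arm or the gripper's body presses on something with over 40 N, if the wrist force passes 120 N, or if a joint passes its speed limit or range.

ROBOT

A 7-joint arm with a two-finger parallel gripper is mounted at the origin on a cart in front of the work surface, level with it; the furniture and walls round the work are solid. World frame = base frame: x ahead of the robot, y to its left, z up, the work surface at z = 0. Lengths are in m, angles in rad, forces in N, time in s.
With the tool pointing down it reaches from about 0.425 to 0.875 m from the base axis. Payload 4.7 kg.
Tool frame: the origin (TCP) lies at the very end of the fingers, on their centre line; the grasp point (between the pads) lies 19 mm behind it; z points along the fingers, y is the direction in which the jaws open and shut (so a half turn about z gives the same grasp; the last joint's range is limited). The gripper opens to 87 mm and grips with 3 to 60 N. Pads are 19 mm wide; open, the fingers measure 117 mm over their backs; the gripper's body (75 mm by 190 mm) begins 51 mm behind the grasp point.
Start: joints at [0.014, 0.321, -0.07, 1.45, 0.023, 1.371, -0.057], TCP at [0.65, -0, 0.223] pointing down, gripper open.
Joint ranges: [-2.86, 2.86], [-0.3, 2.09], [-1.38, 1.24], [0.06, 2.45], [-1.56, 4.7], [0.09, 2.05], [-2.69, 2.69]. Speed limits (rad/s): [2.57, 2.57, 3.14, 3.14, 3.14, 3.14, 3.14].

INTERFACE

Orientations are given as a rotation vector (axis times angle).
In Python, from bench import ctrl gives the robot as it stands. The module is installed in compiled form; this text tells all that it offers.
- The arm moves only by the tool move_arm, never from a script. Its arguments are lists of equal length, an entry for each row: "dp": the shift along the tool's x, y, z in units of 30 mm (1.0 is 30 mm), a list of three; "turn": the turn about the tool's z in units of 5 degrees (1.0 is 5 degrees); "jaw": the opening, from -1 (shut) to 1 (fully open). A call has 1 to 5 rows; each row is the pose to reach, as a shift and turn from the pose commanded when the call began, along the tool's axes at that moment; what a row does not reach only later rows make up. A row lasts 1/10 s, in which the tool goes at most 50 mm and 8.59 degrees, less where a joint would pass 70% of its speed; a pose out of reach is approached as far as the arm can. A call with a gripper value outside its range is refused whole. The fingers move at their own pace and stop on an object; "grip_force" is the grip in N (left out, the last holds). Time passes only in rows, so rows that repeat a pose let the fingers close. It gives the time, the measured TCP pose, the force and the opening at its end, in the units of the state.
- ctrl.get_state(): the state, without advancing time (a new reading comes with each control period).
- ctrl.get_image(name): name is "scene" or "side" or "wrist"; returns the picture (420x560x3 uint8, red, green, blue); there is no depth.
- ctrl.camera_info(name): a dict with "intrinsics" (3x3 intrinsics, pixels), "extrinsics" (4x4, takes a point from world to camera coordinates). Camera axes: x right, y up, looking along -z (the intrinsics and any distortion apply to the point x, -y, -z); pixel columns grow to the right and rows downward; lengths in m; the calibration is good to about 2 mm. A picture is of the moment at which its call begins: read the wrist's pose just before it. camera_info takes no time and is no camera call; for the wrist camera it gives the pose at the moment of the call.
- ctrl.close_job(): hands the job in, once; it reports no verdict.
Trained networks look in the newest picture that a camera, given by its name, has taken for a name from the list of things; names that differ only in an ending like _2 or _b are one class to them, and where a whole thing is asked for, a point or a joint stands for the part that bears it (a point fixed in the world has none). Each returns a list of dicts, best first, with "confidence" (0 to 1); they miss things now and then, are a little off and sometimes report something else, mostly with a low value. They report only what shows in the picture. A call takes as long as a camera call.
- ctrl.look_for(camera, target): "rect" ([centre column, centre row, width, height] in pixels, round what is visible of it).
- ctrl.masks_of(camera, target): "region" (420x560 bool, what is visible of it) and "rect" ([centre column, centre row, width, height] in pixels, round what is visible of it).
The state is a dict: "time": time; "joint_positions": joint angles; "qd": joint speeds; "joint_torque": joint torques, N m; "position": TCP position; "tool_rot": TCP orientation; "ft_force": force on the tool from outside, world axes, zero at the start; "torque": the same for the moment, N m; "grip_width": opening from 0.0 (shut) to 1.0 (fully open).
Only numpy, scipy, OpenCV 4.12 (cv2) and the standard library are available. Lean on these libraries where they do the work, as an engineer would, in place of code of your own. Each camera call takes 0.05 s, during which the arm holds its last target. There are 200 camera calls.

## Working session

There is one attempt and no reset: what is moved stays moved. The work goes in short steps, Python scripts to look and compute and a tool call to move; the robot and the scene stay as the last step left them, time stands still between calls to the robot, and variables do not carry over. Pictures are saved under pics/ and viewed, about 8 in all and at most 12, crops included, and the job is handed in when it is done.

Besides the shell and the picture viewer there is one more tool, called after ">>>" by a JSON object that holds its "api" and its "payload", one argument or row to a line. move_arm: Moves the arm, as the interface text tells. Its arguments: {"type":"object","properties":{"dp":{"type":"array","items":{"type":"array","items":{"type":"number"}}},"turn":{"type":"array","items":{"type":"number"}},"jaw":{"type":"array","items":{"type":"number"}},"grip_force":{"type":"number"}},"required":["dp","turn","jaw"]}

```bash
mkdir -p pics
cat > h.py <<'E'
from bench import ctrl
import numpy as np, cv2
from scipy.spatial.transform import Rotation as R
def cam(n):
    i=ctrl.camera_info(n); return np.array(i["intrinsics"]),np.array(i["extrinsics"]),i
def proj(n,P):
    K,E,_=cam(n); p=np.atleast_2d(P)@E[:3,:3].T+E[:3,3]; p=p*[1,-1,-1]; q=p@K.T; return q[:,:2]/q[:,2:]
def ray(n,uv):
    K,E,_=cam(n); d=np.linalg.inv(K)@[uv[0],uv[1],1]; d=d*[1,-1,-1]; Rt=E[:3,:3].T
    return -Rt@E[:3,3], Rt@d/np.linalg.norm(d)
def atz(n,uv,z):
    o,d=ray(n,uv); return o+d*(z-o[2])/d[2]
def tri(obs):
    A=np.zeros((3,3));b=np.zeros(3)
    for n,uv in obs:
        o,d=ray(n,uv);M=np.eye(3)-np.outer(d,d);A+=M;b+=M@o
    return np.linalg.solve(A,b)
def save(n,f,crop=None,s=1):
    im=ctrl.get_image(n)[:,:,::-1]
    if crop: im=im[crop[1]:crop[3],crop[0]:crop[2]]
    cv2.imwrite("pics/"+f,cv2.resize(im,None,fx=s,fy=s,interpolation=cv2.INTER_CUBIC))
E
python3 - <<'E'
from h import *
for n in("scene","side","wrist"):
    im=ctrl.get_image(n)[:,:,::-1]; cv2.imwrite(f"pics/{n}0.png",im)
    print(n,sorted(cam(n)[2]), cam(n)[2].get("distortion"))
    for t in("board","fence","sample_bar","knob","tongs","tape","scissors","choc_pack"):
        r=ctrl.look_for(n,t); print(t,[(np.round(x["rect"]),round(x["confidence"],2)) for x in r[:1]])
a=[cv2.imread(f"pics/{n}0.png") for n in("scene","wrist")]
cv2.imwrite("pics/both.png",cv2.resize(np.hstack(a),None,fx=.71,fy=.71))
s=ctrl.get_state();print(s)
E
```

```text
scene ['extrinsics', 'intrinsics'] None
board [(array([340., 285.,  89.,  86.]), 0.67)]
fence [(array([335., 286.,  68.,  61.]), 0.93)]
sample_bar [(array([351., 261.,  40.,  28.]), 0.77)]
knob [(array([350., 284.,  13.,  18.]), 0.42)]
tongs [(array([229., 274.,  53.,  28.]), 0.78)]
tape [(array([306., 205.,  22.,  19.]), 0.66)]
scissors [(array([209., 166.,  40.,  22.]), 0.5)]
choc_pack [(array([336., 286.,  62.,  58.]), 0.66)]
side ['extrinsics', 'intrinsics'] None
board [(array([341., 191.,  90.,  44.]), 0.86)]
fence [(array([357., 187.,  45.,  36.]), 0.81)]
sample_bar [(array([325., 183.,  24.,  20.]), 0.47)]
knob []
tongs [(array([356., 255.,  24.,  49.]), 0.68)]
tape [(array([254., 207.,  24.,  15.]), 0.67)]
scissors [(array([152., 299.,  63.,  53.]), 0.84)]
choc_pack [(array([247., 185.,  42.,  39.]), 0.73)]
wrist ['extrinsics', 'intrinsics'] None
board [(array([195., 353., 105.,  14.]), 0.92)]
fence []
sample_bar [(array([313., 255.,  44.,  45.]), 0.34)]
knob []
tongs [(array([ 64., 203.,  46.,  96.]), 0.91)]
tape [(array([313., 255.,  42.,  44.]), 0.64)]
scissors []
choc_pack [(array([369., 310.,  53.,  74.]), 0.78)]
{'time': 1.35, 'joint_positions': array([ 0.01407373,  0.32100798, -0.07009278,  1.45048008,  0.02257313,
        1.37078711, -0.05688035]), 'qd': array([-2.31949130e-04,  7.10381509e-04, -1.67784202e-03, -4.40506276e-05,
        1.16583659e-03, -1.44697484e-03,  8.17653576e-04]), 'joint_torque': array([-5.46379324e-04, -4.91099381e+01, -4.03628368e-01, -3.12763989e+01,
       -6.38067978e-02,  3.36903124e-02, -1.05028511e-05]), 'position': array([ 6.50033194e-01, -2.23384188e-06,  2.22591290e-01]), 'tool_rot': array([2.22132257e+00, 2.22143878e+00, 9.49317168e-05]), 'ft_force': array([-1.03389292,  0.14004545,  0.62521859]), 'torque': array([ 0.02601071,  0.01534952, -0.0113212 ]), 'grip_width': 1.0021393342196205}
```

View pics/wrist0.png

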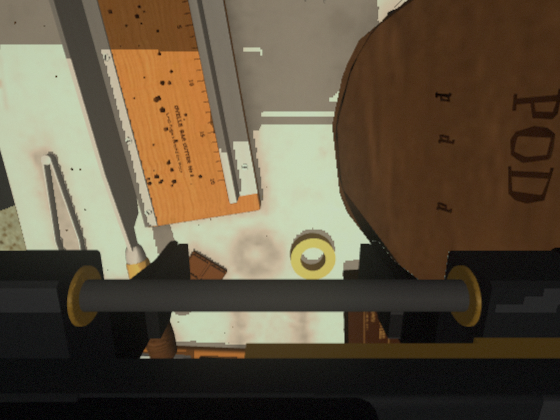

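View pics/scene0.png

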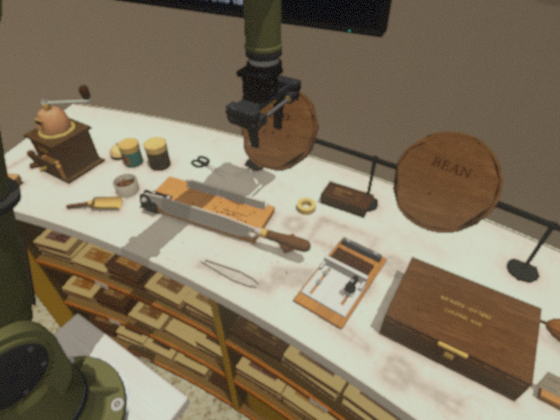

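The wrist picture shows the bar cutter at (180,120), tape at (313,258), and the board only peeping in at the bottom edge. In the scene picture the board is at (340,285): end stop at (362,250), wall at about (340,285), knob at (350,285).

Run:
```python
from h import *
for n,o in(("board",("scene",(340,281))),("b",("side",(341,191))),("tongs",("scene",(229,274))),("tongs",("side",(356,255))),("tape",("scene",(306,205))),("pack",("scene",(349,198))),("stop",("scene",(362,249))),("kn",("scene",(350,285)))):
    print(n,atz(o[0],o[1],.012).round(3))
K,E,_=cam("wrist");print(K,-E[:3,:3].T@E[:3,3],E[:3,:3].round(2))
for n,c,s in(("scene",(285,230,395,330),6),("side",(270,140,400,225),6)): save(n,n+"_c.png",c,s)
```

```text
board [ 0.517 -0.281  0.012]
b [ 0.522 -0.261  0.012]
tongs [ 0.399 -0.06   0.012]
tongs [ 0.395 -0.037  0.012]
tape [ 0.695 -0.093  0.012]
pack [ 0.783 -0.179  0.012]
stop [ 0.63  -0.284  0.012]
kn [ 0.519 -0.305  0.012]
[[344.21447113   0.         273.80110959]
 [  0.         344.21447113 207.030709  ]
 [  0.           0.           1.        ]] [0.65046966 0.07512899 0.38411496] [[ 1.    0.    0.  ]
 [-0.    0.96 -0.27]
 [-0.    0.27  0.96]]
```

View pics/scene_c.png

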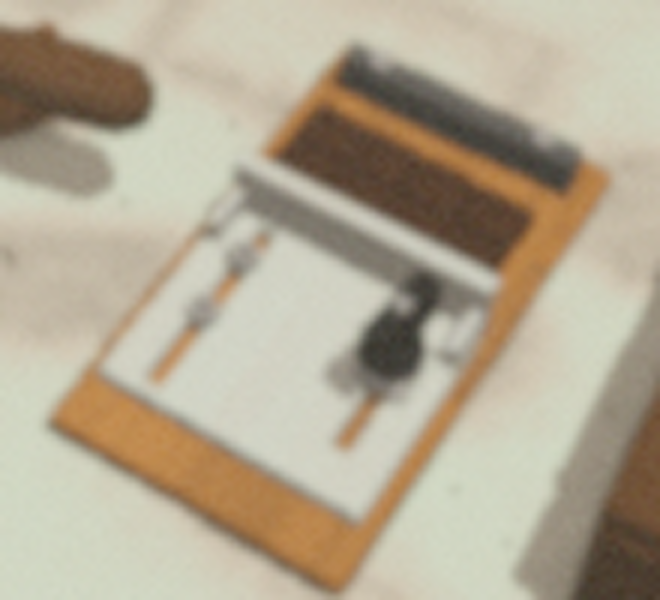

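View pics/side_c.png

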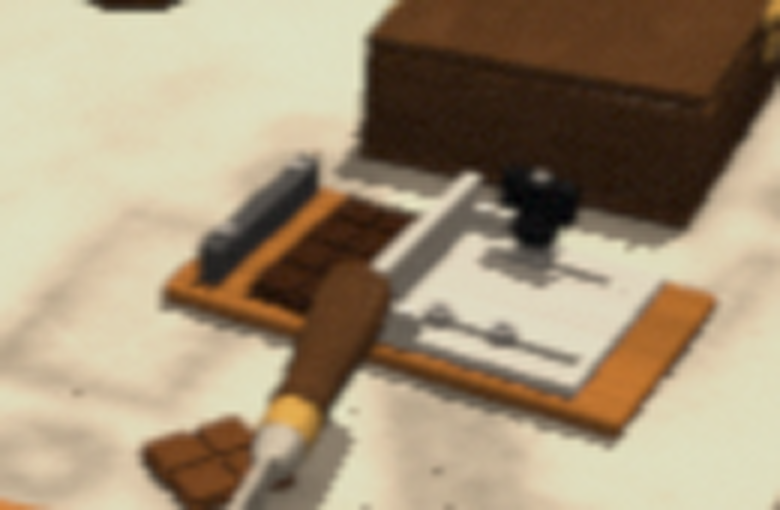

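The scene crop shows board corners at (55,422), (335,590), (608,178) and the knob grip at (400,320). The side crop shows corners at (165,288), (615,432), (713,298). The big box stands to the right of the knob. I'll fit the board pose.

Run:
```python
from h import *
from scipy.optimize import least_squares
S=lambda u,v:(285+u/6,230+v/6); D=lambda u,v:(270+u/6,140+v/6)
t=.012
obs=[("scene",S(55,418),(-.111,.06,t)),("scene",S(335,582),(-.111,-.06,t)),("scene",S(608,178),(.111,-.06,t)),
("side",D(165,288),(.111,.06,t)),("side",D(615,425),(-.111,.06,t)),("side",D(713,298),(-.111,-.06,t))]
def W(x,p):
    c,s=np.cos(x[2]),np.sin(x[2]);p=np.array(p);return np.array([x[0]+c*p[0]-s*p[1],x[1]+s*p[0]+c*p[1],p[2]])
f=lambda x:np.concatenate([proj(n,W(x,p))[0]-uv for n,uv,p in obs])
r=least_squares(f,[.52,-.28,-.2]);print(r.x.round(4),f(r.x).round(1))
x=r.x;np.save("b.npy",x)
for n,p in(("knob",(-.031,-.034,.052)),("push",(-.06,.005,.03))):print(n,W(x,p).round(3))
k=W(x,(-.031,-.034,.062));print("knobtop",(proj("scene",k)[0]-[285,230])*6,(proj("side",k)[0]-[270,140])*6)
def bd(P):
    c,s=np.cos(x[2]),np.sin(x[2]);d=np.array(P)[:2]-x[:2];return (np.array([c*d[0]+s*d[1],-s*d[0]+c*d[1]])*1e3).round(1)
# fence wall top edge ends, z=.044
print("fence top",[bd(atz("scene",S(*p),.044)) for p in((240,158),(498,285))],[bd(atz("side",D(*p),.044)) for p in((470,178),(378,268))])
print("bar",[bd(atz("scene",S(*p),.022)) for p in((320,105),(530,215))])
print("foot back",[bd(atz("scene",S(*p),.018)) for p in((105,370),(355,520))])
# big box nearest corner: scene px approx
P=tri([("scene",(410,262)),("side",D(370,38))]);print("box corner?",P.round(3),bd(P))
for z in(0,.03,.06,.1):print(z,bd(atz("side",D(365,155),z)),bd(atz("side",D(370,38),z)),bd(atz("side",D(680,225),z)),bd(atz("scene",(384,311),z)))
```

```text
[ 0.5265 -0.2801 -0.0454] [-2.6 -0.6  0.4  1.6  0.5 -1.2 -1.6 -1.5  0.4 -0.9  0.6 -1.6]
knob [ 0.494 -0.313  0.052]
push [ 0.467 -0.272  0.03 ]
knobtop [397.66764018 304.81225649] [537.15198044 171.77495095]
fence top [array([ 8.5, 50.1]), array([ 10.5, -54.8])] [array([  4.7, -44.4]), array([ 5.7, 48.9])]
bar [array([67.3, 45.9]), array([ 64.3, -45.8])]
foot back [array([-85.1,  49.1]), array([-87.2, -53. ])]
box corner? [ 0.61  -0.398  0.063] [  89. -114.]
0 [  90.7 -114.6] [ 149.  -238.4] [ -71.  -126.6] [ -15.7 -111.5]
0.03 [ 67.1 -63.9] [ 122.4 -181.2] [-86.  -75.3] [ -36.4 -114.9]
0.06 [ 43.6 -13.3] [  95.8 -124. ] [-101.  -24.] [ -57.1 -118.3]
0.1 [12.3 54.3] [ 60.4 -47.8] [-121.    44.4] [ -84.6 -122.9]
```

Board fitted at (0.526, -0.280) with yaw about -2.6°. The fence front is near x = +7 mm in the board frame, and the box to the right is only about 65 mm high. Next is a close look with the wrist camera over the board, which needs world dx -0.15 and dy -0.36.

>>> {"api": "move_arm", "payload": {
  "dp": [
    [-2,-0.8,0],
    [-4,-1.7,0],
    [-6,-2.5,0],
    [-7.5,-3.1,0],
    [-9,-3.8,0]
  ],
  "turn": [0,0,0,0,0],
  "jaw": [-1,-1,-1,-1,-1],
  "grip_force": 20
}}

```text
time: 1.95
position: [0.5524, -0.2323, 0.2229]
tool_rot: [2.221, 2.221, 0.001]
ft_force: [-0.4, -0.4, -0.7]
grip_width: 0.63
```

>>> {"api": "move_arm", "payload": {
  "dp": [
    [-1.5,-0.6,0],
    [-3,-1.2,0],
    [-3,-1.2,0],
    [-3,-1.2,0],
    [-3,-1.2,0]
  ],
  "turn": [0,0,0,0,0],
  "jaw": [-1,-1,-1,-1,-1]
}}

```text
time: 2.45
position: [0.5182, -0.319, 0.2225]
tool_rot: [-2.219, -2.223, -0.002]
ft_force: [0.7, 1.2, -0.4]
grip_width: 0.177
```

Run:
```python
from h import *
s=ctrl.get_state();print(s["time"],s["position"].round(4),s["tool_rot"].round(3),s["ft_force"].round(2),s["joint_positions"].round(2),s["grip_width"])
np.savez("w1.npz",E=cam("wrist")[1]);save("wrist","w1.png",(0,0,560,300),1.42)
```

```text
2.45 [ 0.5182 -0.319   0.2225] [-2.219e+00 -2.223e+00 -2.000e-03] [ 0.69  1.15 -0.41] [ 0.41  0.23  0.12  1.57 -0.03  1.35  0.53] 0.17723376614618122
```

View pics/w1.png

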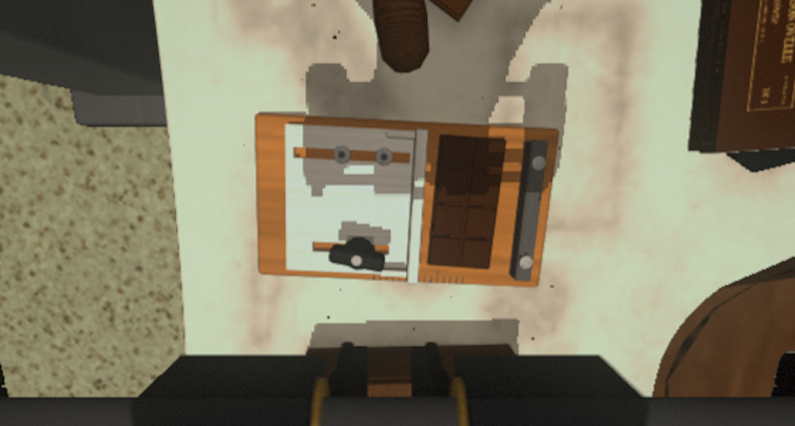

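The close view shows the board with corners (257,113), (259,272), (539,286), (557,129), the wing from (331,254) to (384,262), and the wall top from (421,130) to (413,282).

```bash
cat >> h.py <<'E'
def W(x,p):
    c,s=np.cos(x[2]),np.sin(x[2]);return np.array([x[0]+c*p[0]-s*p[1],x[1]+s*p[0]+c*p[1],p[2]])
def bd(x,P):
    c,s=np.cos(x[2]),np.sin(x[2]);d=np.array(P)[:2]-x[:2];return (np.array([c*d[0]+s*d[1],-s*d[0]+c*d[1]])*1e3).round(1)
E
python3 - <<'E'
from h import *
from scipy.optimize import least_squares
S=lambda u,v:(285+u/6,230+v/6); D=lambda u,v:(270+u/6,140+v/6); V=lambda u,v:(u/1.42,v/1.42)
t=.012
ow=[("wrist",V(257,114),(-.111,.06,t)),("wrist",V(539,280),(.111,-.06,t)),("wrist",V(557,130),(.111,.06,t)),("wrist",V(260,269),(-.111,-.06,t)),
("wrist",V(342,154),(-.046,.034,.025)),("wrist",V(384,157),(-.016,.034,.025)),("wrist",V(358,261),(-.031,-.034,.062))]
ob=[("scene",S(55,418),(-.111,.06,t)),("scene",S(335,582),(-.111,-.06,t)),("scene",S(608,178),(.111,-.06,t)),
("side",D(165,288),(.111,.06,t)),("side",D(615,425),(-.111,.06,t)),("side",D(713,298),(-.111,-.06,t))]
for obs in(ow,ow+ob):
    f=lambda x:np.concatenate([proj(n,W(x,p))[0]-uv for n,uv,p in obs])
    r=least_squares(f,[.52,-.28,-.2],loss="soft_l1");x=r.x;print(x.round(4),f(x).round(1))
np.save("b.npy",x)
print("wall top c",[bd(x,atz("wrist",V(*p),.044)) for p in((421,130),(413,282))])
print("bar",[bd(x,atz("wrist",V(*p),.022)) for p in((437,136),(505,138),(490,268),(428,264))])
print("stop near face",[bd(x,atz("wrist",V(*p),.032)) for p in((525,142),(512,278))])
a,b=[atz("wrist",V(*p),.062) for p in((331,254),(384,265))];print("wing",bd(x,a),bd(x,b),bd(x,(a+b)/2))
print("knob h",tri([("wrist",V(358,261)),("scene",S(408,300)),("side",D(541,175))]))
for p in((-.031,-.034,.05),(-.04,0,.026)):print(W(x,p).round(4))
E
```

```text
[ 0.5303 -0.2787 -0.0448] [-2.2 -1.1  0.8  5.9  3.6 -1.3 -1.4  4.5  0.2  0.5  0.5 -0.1 -0.5 -0.2]
[ 0.5298 -0.2787 -0.0439] [-2.7 -0.9  0.5  5.9  3.1 -1.4 -1.8  4.6 -0.4  0.6 -0.1 -0.1 -1.  -0.1
 -2.3 -1.9  0.6  0.1  0.4 -2.5 -2.9 -1.6 -1.1 -1.  -0.8 -1.7]
wall top c [array([ 7.9, 52.2]), array([  8.9, -51.4])]
bar [array([20.8, 49.9]), array([68.8, 50.8]), array([ 67.9, -43.3]), array([ 20.8, -42.4])]
stop near face [array([80.6, 48.4]), array([ 82.8, -48. ])]
wing [-48.3 -30.1] [-12.5 -36. ] [-30.4 -33.1]
knob h [ 0.49631757 -0.31370177  0.06044512]
[ 0.4974 -0.3114  0.05  ]
[ 0.4899 -0.277   0.026 ]
```

Wing angle is about 0.16 rad and the fence back face is near x = +4 mm. I expect the fence front to end near +34. Next: square the tool with the board and come down behind the fence with the jaws shut.

>>> {"api": "move_arm", "payload": {
  "dp": [
    [1.4,-0.9,1],
    [1.4,-0.9,2],
    [1.4,-0.9,3.5],
    [1.4,-0.9,4.5],
    [1.4,-0.9,4.5]
  ],
  "turn": [0.5,0.5,0.5,0.5,0.5],
  "jaw": [-1,-1,-1,-1,-1]
}}

```text
time: 3.0
position: [0.4878, -0.2749, 0.0831]
tool_rot: [-2.259, -2.17, 0.004]
ft_force: [-0.8, 0.4, -0.2]
grip_width: 0.002
```

>>> {"api": "move_arm", "payload": {
  "dp": [
    [0,0,0],
    [0,0,0],
    [0,0,0]
  ],
  "turn": [0,0,0],
  "jaw": [-1,-1,-1]
}}

```text
time: 3.3
position: [0.492, -0.2791, 0.0899]
tool_rot: [2.266, 2.17, 0.002]
ft_force: [-0.3, -0.2, -1.3]
grip_width: 0.007
```

```bash
cat > st.py <<'E'
from h import *
s=ctrl.get_state();x=np.load("b.npy");T=R.from_rotvec(s["tool_rot"]).as_matrix()
print(s["time"],s["position"].round(4),"bd",bd(x,s["position"]),"ytool deg rel board",np.degrees(np.arctan2(T[1,1],T[0,1])-x[2]).round(2),"tilt",T[:2,2].round(4),"F",s["ft_force"].round(2),"M",s["torque"].round(3),"w",s["grip_width"],s["joint_positions"].round(2))
E
python3 st.py
```

```text
3.3 [ 0.492  -0.2791  0.0899] bd [-37.8  -2. ] ytool deg rel board 0.04 tilt [ 0.0036 -0.0017] F [-0.27 -0.23 -1.35] M [-0.012 -0.045  0.043] w 0.006951462675263437 [ 0.38  0.24  0.1   1.83 -0.03  1.07  0.45]
```

>>> {"api": "move_arm", "payload": {
  "dp": [
    [0,0,1],
    [0,0,2.1],
    [0,0,2.1],
    [0,0.2,2.1],
    [0,0.4,2.1]
  ],
  "turn": [0,0,0,0,0],
  "jaw": [-1,-1,-1,-1,-1]
}}

```text
time: 3.8
position: [0.5045, -0.28, 0.027]
tool_rot: [2.267, 2.17, 0.002]
ft_force: [0.5, -0.5, -0.1]
grip_width: 0.002
```

>>> {"api": "move_arm", "payload": {
  "dp": [
    [0,0.1,0],
    [0,0.2,0],
    [0,0.2,0],
    [0,0.2,0],
    [0,0.2,0]
  ],
  "turn": [0,0,0,0,0],
  "jaw": [-1,-1,-1,-1,-1]
}}

```text
time: 4.3
position: [0.5081, -0.2794, 0.0246]
tool_rot: [-2.27, -2.172, 0.0]
ft_force: [0.4, -0.1, -0.1]
grip_width: 0.006
```

```bash
python3 st.py
```

```text
4.3 [ 0.5081 -0.2794  0.0246] bd [-21.7  -1.6] ytool deg rel board 0.0 tilt [-0.0001 -0.    ] F [ 0.39 -0.1  -0.14] M [ 0.001 -0.01   0.013] w 0.005511966165698433 [ 0.37  0.35  0.1   1.84 -0.04  0.96  0.45]
```

>>> {"api": "move_arm", "payload": {
  "dp": [
    [0,0.08,0],
    [0,0.16,0],
    [0,0.24,0],
    [0,0.32,0],
    [0,0.4,0]
  ],
  "turn": [0,0,0,0,0],
  "jaw": [-1,-1,-1,-1,-1]
}}

```text
time: 4.8
position: [0.5206, -0.2798, 0.0245]
tool_rot: [2.269, 2.173, 0.0]
ft_force: [0.4, 0.1, -0.4]
grip_width: -0.0
```

>>> {"api": "move_arm", "payload": {
  "dp": [
    [0,0.06,0],
    [0,0.12,0],
    [0,0.18,0],
    [0,0.24,0],
    [0,0.3,0]
  ],
  "turn": [0,0,0,0,0],
  "jaw": [-1,-1,-1,-1,-1]
}}

```text
time: 5.3
position: [0.5291, -0.2803, 0.0245]
tool_rot: [-2.269, -2.172, 0.0]
ft_force: [-0.9, -0.3, 0.1]
grip_width: 0.004
```

```bash
python3 st.py
python3 - <<'E'
from h import *
save("wrist","w2.png",(150,0,450,300),2)
E
```

```text
5.3 [ 0.5291 -0.2803  0.0245] bd [-0.7 -1.6] ytool deg rel board 0.0 tilt [-0.0004  0.    ] F [-0.94 -0.32  0.13] M [0.052 0.187 0.031] w 0.004352068374742075 [ 0.36  0.38  0.09  1.79 -0.04  0.97  0.43]
```

View pics/w2.png

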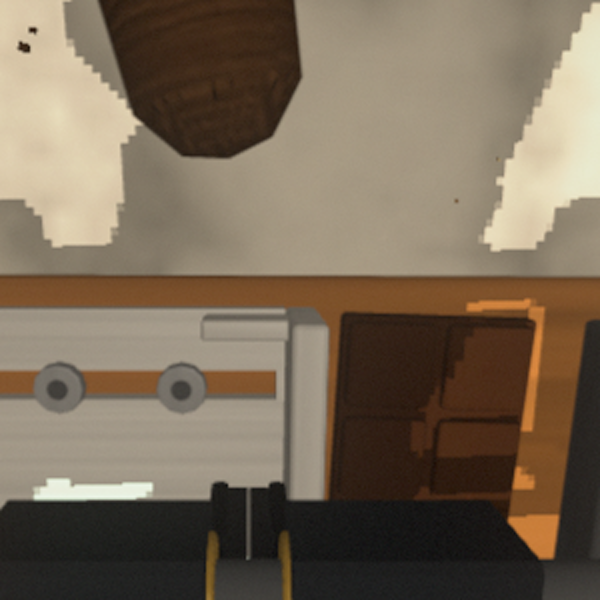

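The fingers are at the wall's back face (wall front at column 328), the bar is almost touched (column 335-345), and there is still about 12 mm between the bar (column 520) and the stop (column 570). I'll advance 9 mm, then creep.

>>> {"api": "move_arm", "payload": {
  "dp": [
    [0,0.06,0],
    [0,0.12,0],
    [0,0.18,0],
    [0,0.24,0],
    [0,0.3,0]
  ],
  "turn": [0,0,0,0,0],
  "jaw": [-1,-1,-1,-1,-1]
}}

```text
time: 5.85
position: [0.5384, -0.2806, 0.0245]
tool_rot: [-2.269, -2.173, 0.0]
ft_force: [-1.8, -0.1, -0.5]
grip_width: 0.005
```

>>> {"api": "move_arm", "payload": {
  "dp": [
    [0,0.02,0],
    [0,0.04,0],
    [0,0.06,0],
    [0,0.06,0]
  ],
  "turn": [0,0,0,0],
  "jaw": [-1,-1,-1,-1]
}}

```text
time: 6.25
position: [0.5403, -0.2807, 0.0246]
tool_rot: [2.269, 2.172, 0.0]
ft_force: [-0.6, 0.4, -0.5]
grip_width: 0.007
```

```bash
python3 st.py
```

```text
6.25 [ 0.5403 -0.2807  0.0246] bd [10.5 -1.5] ytool deg rel board 0.02 tilt [ 0.0003 -0.0001] F [-0.58  0.44 -0.47] M [-0.024  0.094 -0.007] w 0.0072470468165112 [ 0.36  0.4   0.09  1.77 -0.04  0.98  0.43]
```

>>> {"api": "move_arm", "payload": {
  "dp": [
    [0,0.015,0],
    [0,0.03,0],
    [0,0.03,0]
  ],
  "turn": [0,0,0],
  "jaw": [-1,-1,-1]
}}

```text
time: 6.55
position: [0.5411, -0.2808, 0.0246]
tool_rot: [2.269, 2.172, 0.0]
ft_force: [-0.3, 0.4, 0.1]
grip_width: 0.008
```

>>> {"api": "move_arm", "payload": {
  "dp": [
    [0,0.015,0],
    [0,0.03,0],
    [0,0.03,0]
  ],
  "turn": [0,0,0],
  "jaw": [-1,-1,-1]
}}

```text
time: 6.85
position: [0.542, -0.2808, 0.0246]
tool_rot: [2.269, 2.172, 0.0]
ft_force: [0.2, 0.1, -0.7]
grip_width: 0.007
```

Run:
```python
from h import *
save("wrist","w3.png",(150,100,500,300),2)
```

```text
(no output)
```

View pics/w3.png

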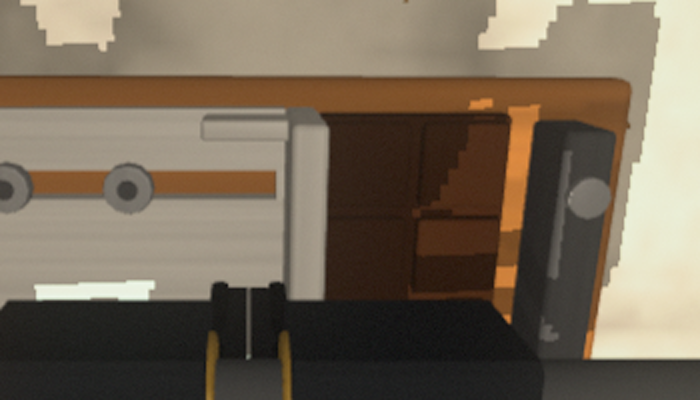

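The wall is now on the bar, and about 5 mm is left between the bar (column 505) and the stop (column 528).

>>> {"api": "move_arm", "payload": {
  "dp": [
    [0,0.03,0],
    [0,0.06,0],
    [0,0.09,0],
    [0,0.1,0]
  ],
  "turn": [0,0,0,0],
  "jaw": [-1,-1,-1,-1]
}}

```text
time: 7.3
position: [0.545, -0.281, 0.0246]
tool_rot: [2.269, 2.172, 0.0]
ft_force: [-1.0, -0.4, 0.2]
grip_width: 0.003
```

```bash
python3 st.py
```

```text
7.3 [ 0.545  -0.281   0.0246] bd [15.3 -1.5] ytool deg rel board 0.02 tilt [ 0.0001 -0.0001] F [-0.99 -0.39  0.17] M [-0.021  0.348 -0.01 ] w 0.0033728199974705103 [ 0.36  0.41  0.09  1.75 -0.04  0.98  0.42]
```

>>> {"api": "move_arm", "payload": {
  "dp": [
    [0,0.01,0],
    [0,0.02,0],
    [0,0.02,0]
  ],
  "turn": [0,0,0],
  "jaw": [-1,-1,-1]
}}

```text
time: 7.6
position: [0.5455, -0.281, 0.0246]
tool_rot: [2.269, 2.172, 0.0]
ft_force: [-1.4, -0.8, -0.6]
grip_width: 0.009
```

```bash
python3 st.py
```

```text
7.6 [ 0.5455 -0.281   0.0246] bd [15.8 -1.5] ytool deg rel board 0.02 tilt [ 0.0001 -0.0001] F [-1.41 -0.79 -0.56] M [ 0.013  0.241 -0.022] w 0.00893701898381043 [ 0.36  0.41  0.09  1.75 -0.04  0.98  0.42]
```

>>> {"api": "move_arm", "payload": {
  "dp": [
    [0,0.01,0],
    [0,0.02,0],
    [0,0.02,0]
  ],
  "turn": [0,0,0],
  "jaw": [-1,-1,-1]
}}

```text
time: 7.9
position: [0.5462, -0.281, 0.0246]
tool_rot: [2.269, 2.172, 0.0]
ft_force: [-2.0, -1.1, 0.7]
grip_width: 0.005
```

```bash
python3 st.py
```

```text
7.9 [ 0.5462 -0.281   0.0246] bd [16.4 -1.5] ytool deg rel board 0.01 tilt [ 0.0003 -0.0001] F [-2.02 -1.1   0.7 ] M [-0.019  0.284 -0.035] w 0.0049625700692594605 [ 0.36  0.41  0.09  1.75 -0.04  0.98  0.42]
```

>>> {"api": "move_arm", "payload": {
  "dp": [
    [0,0.01,0],
    [0,0.02,0],
    [0,0.02,0]
  ],
  "turn": [0,0,0],
  "jaw": [-1,-1,-1]
}}

```text
time: 8.2
position: [0.5467, -0.281, 0.0246]
tool_rot: [2.269, 2.172, 0.0]
ft_force: [-2.0, 0.9, 0.5]
grip_width: 0.004
```

```bash
python3 st.py
```

```text
8.2 [ 0.5467 -0.281   0.0246] bd [17.  -1.5] ytool deg rel board 0.02 tilt [ 0.0001 -0.0001] F [-2.    0.91  0.46] M [0.006 0.3   0.028] w 0.003832907670189711 [ 0.36  0.41  0.09  1.75 -0.04  0.98  0.42]
```

>>> {"api": "move_arm", "payload": {
  "dp": [
    [0,0.01,0],
    [0,0.02,0],
    [0,0.02,0]
  ],
  "turn": [0,0,0],
  "jaw": [-1,-1,-1]
}}

```text
time: 8.5
position: [0.5473, -0.2811, 0.0246]
tool_rot: [2.269, 2.172, 0.0]
ft_force: [-1.3, 1.0, 0.3]
grip_width: 0.004
```

```bash
python3 st.py
```

```text
8.5 [ 0.5473 -0.2811  0.0246] bd [17.6 -1.5] ytool deg rel board 0.02 tilt [ 0.0001 -0.0001] F [-1.3   0.99  0.26] M [0.039 0.293 0.004] w 0.0038538461390503617 [ 0.36  0.41  0.09  1.75 -0.04  0.98  0.42]
```

>>> {"api": "move_arm", "payload": {
  "dp": [
    [0,0.01,0],
    [0,0.02,0],
    [0,0.03,0]
  ],
  "turn": [0,0,0],
  "jaw": [-1,-1,-1]
}}

```text
time: 8.8
position: [0.5482, -0.2811, 0.0246]
tool_rot: [2.269, 2.172, -0.0]
ft_force: [-1.9, 1.2, 1.1]
grip_width: 0.005
```

```bash
python3 st.py
```

```text
8.8 [ 0.5482 -0.2811  0.0246] bd [18.4 -1.5] ytool deg rel board 0.01 tilt [-0. -0.] F [-1.92  1.24  1.08] M [-0.024  0.376 -0.011] w 0.005364954747950221 [ 0.35  0.41  0.09  1.75 -0.04  0.98  0.42]
```

>>> {"api": "move_arm", "payload": {
  "dp": [
    [0,0.01,0],
    [0,0.02,0],
    [0,0.02,0]
  ],
  "turn": [0,0,0],
  "jaw": [-1,-1,-1]
}}

```text
time: 9.1
position: [0.5486, -0.2811, 0.0246]
tool_rot: [-2.269, -2.172, 0.0]
ft_force: [-2.4, 0.1, 2.0]
grip_width: 0.001
```

```bash
python3 st.py
python3 - <<'E'
from h import *
save("wrist","w4.png",(230,100,480,300),3)
E
```

```text
9.1 [ 0.5486 -0.2811  0.0246] bd [18.9 -1.6] ytool deg rel board 0.01 tilt [-0.0003  0.    ] F [-2.36  0.13  2.04] M [ 0.167  0.57  -0.03 ] w 0.000867711704678018 [ 0.35  0.42  0.09  1.75 -0.04  0.98  0.42]
```

View pics/w4.png

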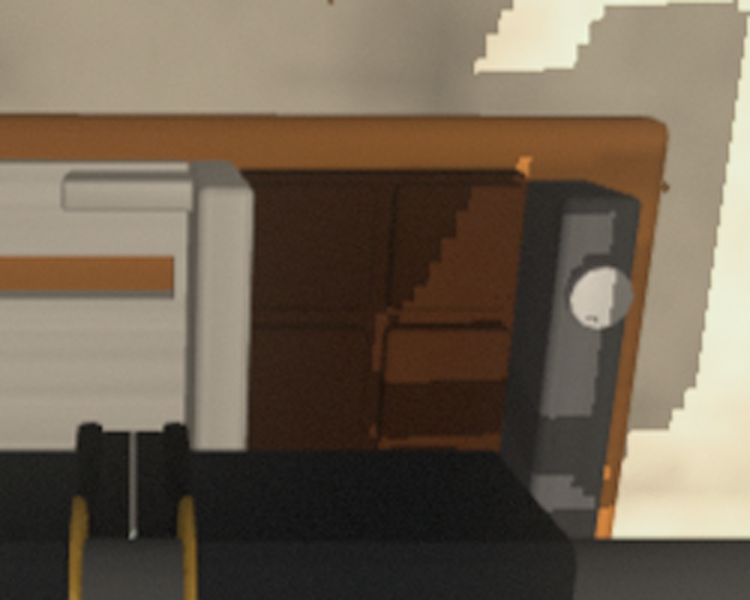

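The bar's far edge now meets the stop (column 515) with no gap showing, and the force is rising. I'll press slightly more and hold.

>>> {"api": "move_arm", "payload": {
  "dp": [
    [0,0.01,0],
    [0,0.01,0],
    [0,0.01,0]
  ],
  "turn": [0,0,0],
  "jaw": [-1,-1,-1]
}}

```text
time: 9.45
position: [0.5486, -0.2811, 0.0246]
tool_rot: [-2.269, -2.172, 0.001]
ft_force: [-5.1, 1.5, 3.3]
grip_width: 0.003
```

```bash
python3 st.py
```

```text
9.45 [ 0.5486 -0.2811  0.0246] bd [18.9 -1.6] ytool deg rel board 0.0 tilt [-0.0008  0.0002] F [-5.06  1.54  3.32] M [0.162 0.993 0.007] w 0.0031875929006682886 [ 0.35  0.42  0.09  1.74 -0.04  0.98  0.42]
```

Position has stopped and the push is about 5-6 N, roughly 3-4 N of it on the bar. Hold, then back off and rise.

>>> {"api": "move_arm", "payload": {
  "dp": [
    [0,0,0],
    [0,0,0],
    [0,0,0],
    [0,-0.3,0],
    [0,-0.8,0]
  ],
  "turn": [0,0,0,0,0],
  "jaw": [-1,-1,-1,-1,-1]
}}

```text
time: 9.95
position: [0.5268, -0.2797, 0.0247]
tool_rot: [2.266, 2.172, 0.003]
ft_force: [-0.5, -0.7, -0.1]
grip_width: 0.003
```

>>> {"api": "move_arm", "payload": {
  "dp": [
    [0,-0.2,-0.8],
    [0,-0.2,-2.2],
    [0,-0.2,-3.2],
    [0,-0.2,-3.2],
    [0,-0.2,-3.2]
  ],
  "turn": [0,0,0,0,0],
  "jaw": [-1,-1,-1,-1,-1]
}}

```text
time: 10.45
position: [0.5202, -0.2799, 0.1214]
tool_rot: [2.267, 2.171, 0.003]
ft_force: [0.1, 0.2, 0.1]
grip_width: 0.002
```

```bash
python3 st.py; python3 -c "
from h import *
x=np.load('b.npy');s=ctrl.get_state();k=W(x,(-.031,-.034,.05));print(k)
T=R.from_rotvec(s['tool_rot']).as_matrix();print((T.T@(k-s['position'])/.03).round(2))"
```

```text
10.45 [ 0.5202 -0.2799  0.1214] bd [-9.6 -1.6] ytool deg rel board 0.03 tilt [ 0.0035 -0.0011] F [0.11 0.16 0.09] M [-0.062  0.062 -0.044] w 0.0020946651514347843 [ 0.36  0.26  0.1   1.74 -0.03  1.14  0.43]
[ 0.49737587 -0.31135767  0.05      ]
[-1.08 -0.72  2.38]
```

>>> {"api": "move_arm", "payload": {
  "dp": [
    [-0.5,-0.4,0],
    [-1.08,-0.72,0],
    [-1.08,-0.72,0],
    [-1.08,-0.72,0],
    [-1.08,-0.72,0]
  ],
  "turn": [-1.7,-3.4,-5.1,-6.8,-8.5],
  "jaw": [-0.1,-0.1,-0.1,-0.1,-0.1]
}}

```text
time: 10.95
position: [0.4953, -0.3107, 0.1186]
tool_rot: [-1.318, -2.849, -0.001]
ft_force: [-0.2, -0.5, 0.1]
grip_width: 0.375
```

>>> {"api": "move_arm", "payload": {
  "dp": [
    [0,0,0],
    [0,0,0],
    [0,0,0],
    [0,0,0],
    [0,0,0]
  ],
  "turn": [-1.7,-3.4,-5.1,-6.8,-7.7],
  "jaw": [-0.1,-0.1,-0.1,-0.1,-0.1]
}}

```text
time: 11.45
position: [0.4955, -0.3105, 0.1185]
tool_rot: [-0.307, -3.125, -0.002]
ft_force: [0.2, -0.1, 1.0]
grip_width: 0.449
```

>>> {"api": "move_arm", "payload": {
  "dp": [
    [0,0,0],
    [0,0,0]
  ],
  "turn": [0,0],
  "jaw": [-0.1,-0.1]
}}

```text
time: 11.65
position: [0.4956, -0.3108, 0.1193]
tool_rot: [-0.318, -3.124, -0.001]
ft_force: [-0.1, 0.1, -0.0]
grip_width: 0.449
```

```bash
python3 st.py; python3 -c "
from h import *
x=np.load('b.npy');s=ctrl.get_state();k=W(x,(-.031,-.034,.045))
T=R.from_rotvec(s['tool_rot']).as_matrix();print((T.T@(k-s['position'])/.03).round(2))
print(proj('wrist',W(x,(-.031,-.034,.062))));save('wrist','w5.png',(130,100,430,320),2)"
```

```text
11.65 [ 0.4956 -0.3108  0.1193] bd [-32.8 -33.6] ytool deg rel board 80.9 tilt [-0.0012  0.001 ] F [-0.14  0.05 -0.02] M [ 0.09  -0.019 -0.013] w 0.4494323311711434 [ 0.55  0.26 -0.04  1.74  0.01  1.14  1.87]
[-0.06 -0.01  2.48]
[[272.39461493 227.28270623]]
```

View pics/w5.png

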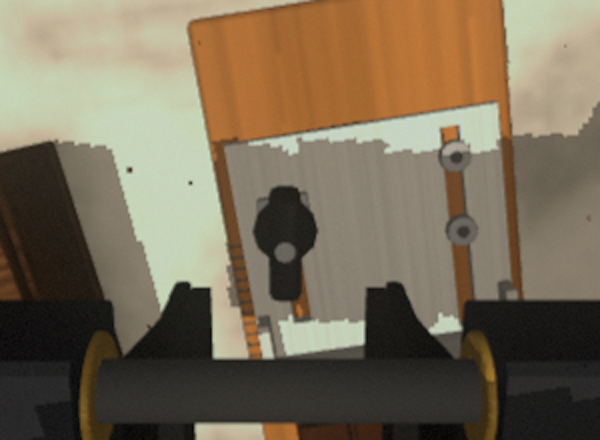

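The wing is lined up with the jaws (wing column 285, finger gap 210-367, centre 288). Descend to TCP z ≈ 0.045 and close.

>>> {"api": "move_arm", "payload": {
  "dp": [
    [-0.05,0,1],
    [-0.05,0,1.8],
    [-0.05,0,2.5],
    [-0.05,0,2.5],
    [-0.05,0,2.5]
  ],
  "turn": [0,0,0,0,0],
  "jaw": [-0.1,-0.1,-0.1,-0.1,-0.1]
}}

```text
time: 12.2
position: [0.4975, -0.3114, 0.0456]
tool_rot: [-0.316, -3.125, -0.0]
ft_force: [1.1, -0.1, -0.1]
grip_width: 0.448
```

```bash
python3 st.py
```

```text
12.2 [ 0.4975 -0.3114  0.0456] bd [-30.8 -34.1] ytool deg rel board 80.98 tilt [-0.0004  0.0003] F [ 1.08 -0.08 -0.13] M [ 0.103 -0.071 -0.009] w 0.4482855732344843 [ 0.55  0.34 -0.04  1.8   0.02  1.    1.87]
```

>>> {"api": "move_arm", "payload": {
  "dp": [
    [0,0,0],
    [0,0,0],
    [0,0,0],
    [0,0,0],
    [0,0,0]
  ],
  "turn": [0,0,0,0,0],
  "jaw": [-0.5,-0.7,-0.8,-0.9,-0.9],
  "grip_force": 25
}}

```text
time: 12.7
position: [0.4977, -0.3123, 0.0462]
tool_rot: [0.315, 3.125, -0.002]
ft_force: [-1.2, -2.2, 0.6]
grip_width: 0.128
```

```bash
python3 st.py
```

```text
12.7 [ 0.4977 -0.3123  0.0462] bd [-30.6 -34.9] ytool deg rel board 81.01 tilt [ 0.0009 -0.0013] F [-1.19 -2.23  0.63] M [-0.351  0.092  0.131] w 0.12751759384753764 [ 0.55  0.34 -0.04  1.8   0.02  1.    1.87]
```

The wing is gripped (11 mm). Turn clockwise, watching the moment.

>>> {"api": "move_arm", "payload": {
  "dp": [
    [0,0,0],
    [0,0,0],
    [0,0,0],
    [0,0,0],
    [0,0,0]
  ],
  "turn": [1.3,2.6,3.9,5.2,6.5],
  "jaw": [-0.9,-0.9,-0.9,-0.9,-0.9]
}}

```text
time: 13.2
position: [0.4973, -0.3132, 0.0462]
tool_rot: [1.184, 2.909, -0.003]
ft_force: [-1.2, -1.6, 1.6]
grip_width: 0.125
```

```bash
python3 st.py
```

```text
13.2 [ 0.4973 -0.3132  0.0462] bd [-31.  -35.8] ytool deg rel board 48.22 tilt [ 0.0003 -0.0022] F [-1.16 -1.61  1.65] M [-0.543  0.157  0.12 ] w 0.12465082254438108 [ 0.47  0.34  0.05  1.81 -0.02  1.    1.33]
```

>>> {"api": "move_arm", "payload": {
  "dp": [
    [0,0,0],
    [0,0,0],
    [0,0,0],
    [0,0,0],
    [0,0,0]
  ],
  "turn": [0.9,1.8,2.7,3.6,4],
  "jaw": [-0.9,-0.9,-0.9,-0.9,-0.9]
}}

```text
time: 13.7
position: [0.4969, -0.3135, 0.0461]
tool_rot: [1.668, 2.661, -0.004]
ft_force: [-1.5, -3.7, 1.9]
grip_width: 0.123
```

```bash
python3 st.py
```

```text
13.7 [ 0.4969 -0.3135  0.0461] bd [-31.4 -36.2] ytool deg rel board 28.33 tilt [-0.0004 -0.0025] F [-1.53 -3.71  1.88] M [-0.701  0.381  0.187] w 0.12320940926448087 [ 0.43  0.34  0.1   1.81 -0.04  1.    1.  ]
```

>>> {"api": "move_arm", "payload": {
  "dp": [
    [0,0,0],
    [0,0,0],
    [0,0,0],
    [0,0,0],
    [0,0,0]
  ],
  "turn": [0.7,1.4,2.1,2.8,3.4],
  "jaw": [-0.9,-0.9,-0.9,-0.9,-0.9],
  "grip_force": 40
}}

```text
time: 14.2
position: [0.4964, -0.3137, 0.0461]
tool_rot: [2.043, 2.386, -0.004]
ft_force: [-3.4, -2.5, 2.6]
grip_width: 0.123
```

```bash
python3 st.py
```

```text
14.2 [ 0.4964 -0.3137  0.0461] bd [-31.9 -36.4] ytool deg rel board 11.36 tilt [-0.0012 -0.0027] F [-3.43 -2.46  2.6 ] M [-0.721  0.696  0.345] w 0.12349563924368279 [ 0.39  0.34  0.15  1.81 -0.05  1.    0.71]
```

>>> {"api": "move_arm", "payload": {
  "dp": [
    [0,0,0],
    [0,0,0],
    [0,0,0],
    [0,0,0]
  ],
  "turn": [0.5,1,1.2,1.2],
  "jaw": [-0.9,-0.9,-0.9,-0.9]
}}

```text
time: 14.6
position: [0.4963, -0.3137, 0.0461]
tool_rot: [2.163, 2.278, -0.004]
ft_force: [-3.9, -3.7, 3.5]
grip_width: 0.123
```

```bash
python3 st.py
```

```text
14.6 [ 0.4963 -0.3137  0.0461] bd [-32.  -36.4] ytool deg rel board 5.48 tilt [-0.0014 -0.0026] F [-3.92 -3.66  3.52] M [-0.802  0.882  0.412] w 0.12302238480577772 [ 0.38  0.34  0.17  1.81 -0.06  1.    0.62]
```

Firm: about 1.47 rad and 0.4 N m. Release and rise to inspect.

>>> {"api": "move_arm", "payload": {
  "dp": [
    [0,0,0],
    [0,0,0],
    [0,0,0],
    [0,0,0],
    [0,0,0]
  ],
  "turn": [0,0,0,0,0],
  "jaw": [-0.6,-0.3,-0.1,-0.1,-0.1]
}}

```text
time: 15.1
position: [0.4981, -0.3107, 0.0454]
tool_rot: [-2.161, -2.28, -0.001]
ft_force: [-0.4, -0.3, 0.3]
grip_width: 0.422
```

>>> {"api": "move_arm", "payload": {
  "dp": [
    [0,0,-0.7],
    [0,0,-2],
    [0,0,-3.5],
    [0,0,-5],
    [0,0,-5.5]
  ],
  "turn": [0,0,0,0,0],
  "jaw": [-0.1,-0.1,-0.1,-0.1,-0.1]
}}

```text
time: 15.6
position: [0.5001, -0.3125, 0.2163]
tool_rot: [2.156, 2.273, 0.005]
ft_force: [0.3, -0.2, 0.9]
grip_width: 0.445
```

>>> {"api": "move_arm", "payload": {
  "dp": [
    [-0.5,0.7,0],
    [-1,1.3,0],
    [-1,1.3,0],
    [-1,1.3,0],
    [-1,1.3,0]
  ],
  "turn": [0,0,0,0,0],
  "jaw": [-0.1,-0.1,-0.1,-0.1,-0.1]
}}

```text
time: 16.1
position: [0.5375, -0.3388, 0.21]
tool_rot: [-2.161, -2.278, 0.0]
ft_force: [0.6, 0.6, 0.1]
grip_width: 0.448
```

```bash
python3 st.py; python3 -c "
from h import *
save('wrist','w6.png',(130,0,530,290),2)"
```

```text
16.1 [ 0.5375 -0.3388  0.21  ] bd [ 10.3 -59.6] ytool deg rel board 5.53 tilt [-0.0011  0.0009] F [0.57 0.62 0.11] M [0.011 0.012 0.034] w 0.4477409613104963 [ 0.37  0.3   0.18  1.51 -0.05  1.34  0.61]
```

View pics/w6.png

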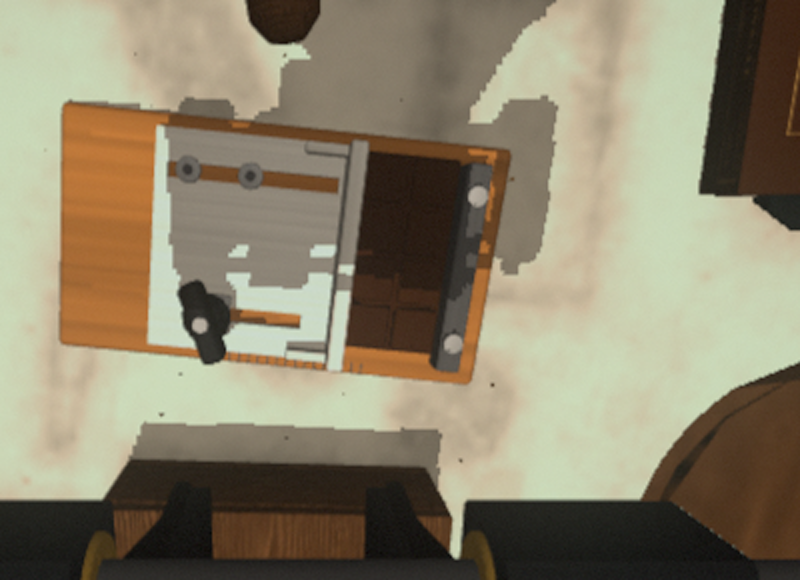

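The fence is on the bar and the bar on the stop. The wing, from (193,285) to (213,360), looks less turned than the tool was. I'll measure it.

Run:
```python
from h import *
x=np.load("b.npy");V=lambda u,v:(130+u/2,v/2)
for A,B in (((193,283),(213,362)),((179,292),(200,362)),((204,282),(224,355))):
    a,b=[bd(x,atz("wrist",V(*p),.062)) for p in(A,B)];d=b-a;print(a,b,np.hypot(*d),np.arctan2(-d[1],d[0]))
print("board x check",[bd(x,atz("wrist",V(*p),.012)) for p in((62,102),(510,150),(472,383),(60,343))])
print("wall",[bd(x,atz("wrist",V(*p),.044)) for p in((368,142),(341,370))],"stop",[bd(x,atz("wrist",V(*p),.032)) for p in((468,164),(440,365))])
im=ctrl.get_image("wrist")
g=im.max(2)<60
m=np.zeros_like(g);m[138:184,215:245]=g[138:184,215:245]
r=cv2.minAreaRect(np.argwhere(m)[:,::-1].astype(np.float32));print(r)
cv2.imwrite("pics/w7.png",cv2.resize(im[120:200,190:290,::-1],None,fx=7,fy=7,interpolation=cv2.INTER_CUBIC))
```

```text
[-35.6 -15.9] [-24.4 -50.7] 36.557899283191865 1.2594260223969949
[-41.6 -20.5] [-30.3 -51.2] 32.713605732172056 1.218107871325961
[-30.8 -15. ] [-19.6 -46.9] 33.809022464425084 1.233144399958103
board x check [array([-109.8,   58.9]), array([108.9,  58.3]), array([110.1, -59.3]), array([-110. ,  -58.9])]
wall [array([36. , 51.6]), array([ 36.2, -52.4])] stop [array([84.7, 48. ]), array([ 86.6, -47.5])]
((233.50003051757812, 159.0), (40.696434020996094, 22.360679626464844), 63.43495178222656)
```

View pics/w7.png

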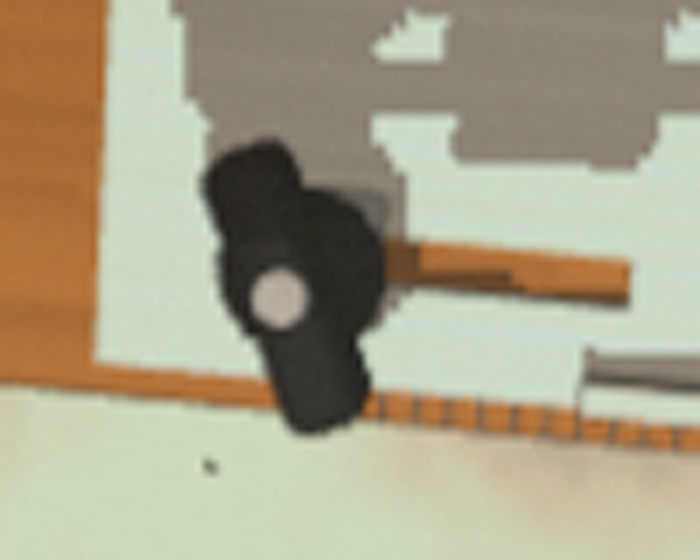

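The knob is really at about 1.23 rad, so it slipped in the grip during tightening. Regrip aligned at 1.23 rad with more force and turn further.

>>> {"api": "move_arm", "payload": {
  "dp": [
    [0.5,-0.7,1],
    [1,-1.3,1],
    [1,-1.3,2],
    [1,-1.3,2.5],
    [1,-1.3,2.5]
  ],
  "turn": [-1.4,-2.8,-2.8,-2.8,-2.8],
  "jaw": [-0.1,-0.1,-0.1,-0.1,-0.1]
}}

```text
time: 16.7
position: [0.4959, -0.3105, 0.1332]
tool_rot: [-1.866, -2.521, 0.001]
ft_force: [0.7, -0.1, 0.3]
grip_width: 0.45
```

>>> {"api": "move_arm", "payload": {
  "dp": [
    [0,0,0],
    [0,0,0]
  ],
  "turn": [0,0],
  "jaw": [-0.1,-0.1]
}}

```text
time: 16.9
position: [0.4985, -0.3121, 0.1368]
tool_rot: [1.868, 2.524, 0.0]
ft_force: [1.4, 0.5, -0.0]
grip_width: 0.446
```

```bash
python3 st.py; python3 -c "
from h import *
x=np.load('b.npy');s=ctrl.get_state();k=W(x,(-.031,-.034,.044))
T=R.from_rotvec(s['tool_rot']).as_matrix();print((T.T@(k-s['position'])/.03).round(2))"
```

```text
16.9 [ 0.4985 -0.3121  0.1368] bd [-29.9 -34.7] ytool deg rel board 19.5 tilt [ 0.0017 -0.001 ] F [ 1.39  0.52 -0.04] M [ 0.002 -0.052  0.008] w 0.44620227362308523 [ 0.39  0.24  0.14  1.73 -0.04  1.17  0.84]
[ 0.04 -0.03  3.09]
```

>>> {"api": "move_arm", "payload": {
  "dp": [
    [0.04,-0.03,1.2],
    [0.04,-0.03,2.4],
    [0.04,-0.03,3.1],
    [0.04,-0.03,3.1],
    [0.04,-0.03,3.1]
  ],
  "turn": [0,0,0,0,0],
  "jaw": [-0.1,-0.1,-0.1,-0.1,-0.1]
}}

```text
time: 17.4
position: [0.4972, -0.3112, 0.0437]
tool_rot: [1.868, 2.524, 0.0]
ft_force: [0.4, -0.9, 1.2]
grip_width: 0.451
```

>>> {"api": "move_arm", "payload": {
  "dp": [
    [0,0,0],
    [0,0,0],
    [0,0,0],
    [0,0,0],
    [0,0,0]
  ],
  "turn": [0,0,0,0,0],
  "jaw": [-0.5,-0.8,-0.9,-0.95,-0.95],
  "grip_force": 58
}}

```text
time: 17.9
position: [0.4958, -0.3112, 0.0432]
tool_rot: [-1.869, -2.525, 0.001]
ft_force: [-2.4, 0.1, 5.1]
grip_width: 0.118
```

```bash
python3 st.py
```

```text
17.9 [ 0.4958 -0.3112  0.0432] bd [-32.6 -33.9] ytool deg rel board 19.51 tilt [-0.0008 -0.0005] F [-2.44  0.09  5.09] M [-0.005  0.662  0.082] w 0.11757719780040632 [ 0.4   0.34  0.14  1.81 -0.05  0.99  0.85]
```

>>> {"api": "move_arm", "payload": {
  "dp": [
    [0,0,0],
    [0,0,0],
    [0,0,0],
    [0,0,0],
    [0,0,0]
  ],
  "turn": [0.7,1.4,2.1,2.8,3.2],
  "jaw": [-0.95,-0.95,-0.95,-0.95,-0.95]
}}

```text
time: 18.4
position: [0.496, -0.3111, 0.0432]
tool_rot: [2.203, 2.239, -0.001]
ft_force: [-2.4, 0.2, 5.4]
grip_width: 0.123
```

```bash
python3 st.py
```

```text
18.4 [ 0.496  -0.3111  0.0432] bd [-32.4 -33.8] ytool deg rel board 3.44 tilt [-0.0005 -0.0007] F [-2.37  0.23  5.35] M [0.021 0.631 0.424] w 0.12307457396604567 [ 0.36  0.34  0.18  1.82 -0.07  0.99  0.59]
```

>>> {"api": "move_arm", "payload": {
  "dp": [
    [0,0,0],
    [0,0,0],
    [0,0,0],
    [0,0,0]
  ],
  "turn": [0.5,1,1.5,1.5],
  "jaw": [-0.95,-0.95,-0.95,-0.95]
}}

```text
time: 18.8
position: [0.4961, -0.3111, 0.0432]
tool_rot: [2.343, 2.092, -0.001]
ft_force: [-3.0, -0.4, 5.5]
grip_width: 0.121
```

```bash
python3 st.py
```

```text
18.8 [ 0.4961 -0.3111  0.0432] bd [-32.2 -33.8] ytool deg rel board -3.95 tilt [-0.0003 -0.0007] F [-2.99 -0.43  5.51] M [-0.025  0.694  0.356] w 0.12129243970174447 [ 0.34  0.34  0.2   1.82 -0.08  0.99  0.46]
```

>>> {"api": "move_arm", "payload": {
  "dp": [
    [0,0,0],
    [0,0,0],
    [0,0,0],
    [0,0,0],
    [0,0,0]
  ],
  "turn": [0,0,0,0,0],
  "jaw": [-0.6,-0.3,-0.1,-0.1,-0.1]
}}

```text
time: 19.3
position: [0.4967, -0.3101, 0.0423]
tool_rot: [-2.343, -2.092, -0.001]
ft_force: [0.0, 0.4, -0.7]
grip_width: 0.423
```

>>> {"api": "move_arm", "payload": {
  "dp": [
    [0,0,-0.7],
    [0,0,-2],
    [0,0,-3.5],
    [0,0,-5],
    [0,0,-5.5]
  ],
  "turn": [0,0,0,0,0],
  "jaw": [-0.1,-0.1,-0.1,-0.1,-0.1]
}}

```text
time: 19.8
position: [0.4988, -0.3117, 0.2132]
tool_rot: [2.338, 2.087, 0.006]
ft_force: [0.1, 0.5, 0.4]
grip_width: 0.45
```

>>> {"api": "move_arm", "payload": {
  "dp": [
    [-0.5,0.7,0],
    [-1,1.3,0],
    [-1,1.3,0],
    [-1,1.3,0],
    [-1,1.3,0]
  ],
  "turn": [0.75,1.5,1.9,1.9,1.9],
  "jaw": [-0.1,-0.1,-0.1,-0.1,-0.1]
}}

```text
time: 20.3
position: [0.5316, -0.3443, 0.2069]
tool_rot: [-2.507, -1.892, 0.0]
ft_force: [1.4, -0.1, -0.7]
grip_width: 0.449
```

```bash
python3 st.py
python3 - <<'E'
from h import *
im=ctrl.get_image("wrist");x=np.load("b.npy")
np.savez("w8.npz",E=cam("wrist")[1])
cv2.imwrite("pics/w8.png",cv2.resize(im[30:230,160:420,::-1],None,fx=3,fy=3,interpolation=cv2.INTER_CUBIC))
E
```

```text
20.3 [ 0.5316 -0.3443  0.2069] bd [  4.6 -65.4] ytool deg rel board -13.41 tilt [-0.0008  0.0008] F [ 1.38 -0.1  -0.67] M [-0.007  0.071 -0.024] w 0.448975097117967 [ 0.33  0.29  0.25  1.53 -0.07  1.33  0.31]
```

View pics/w8.png

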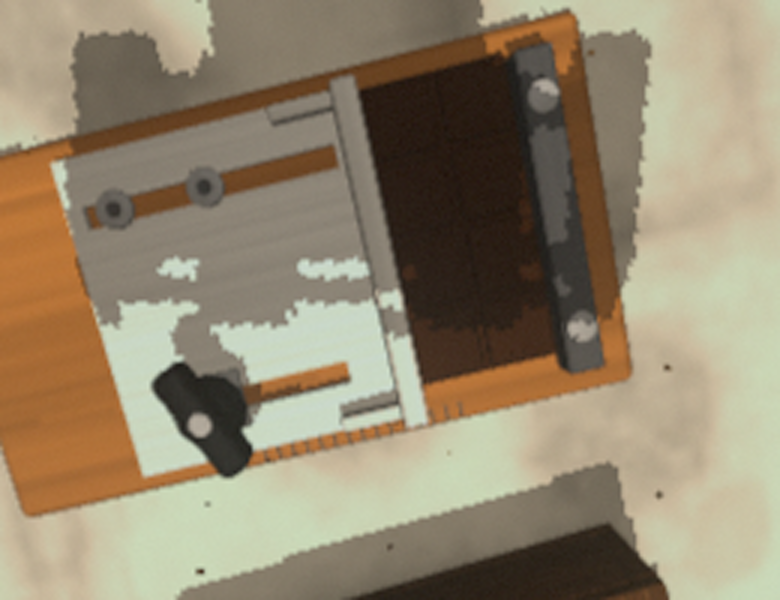

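Run:
```python
from h import *
x=np.load("b.npy");V=lambda u,v:(160+u/3,30+v/3)
for A,B in (((165,375),(240,471)),((155,386),(225,476)),((182,364),(251,462))):
    a,b=[bd(x,atz("wrist",V(*p),.062)) for p in(A,B)];d=b-a;print(a,b,np.hypot(*d),np.arctan2(-d[1],d[0]))
print("dot",bd(x,atz("wrist",V(200,425),.064)))
print("wall front top",[bd(x,atz("wrist",V(*p),.044)) for p in((354,75),(427,422))],"bar far",[bd(x,atz("wrist",V(*p),.022)) for p in((512,60),(555,352))],"bar near lower",bd(x,atz("wrist",V(424,384),.022)))
```

```text
[-37.5 -17.8] [-23.4 -51. ] 36.07007069579986 1.169180830206848
[-41.3 -20.2] [-28.2 -51.4] 33.83858744096745 1.1732773211586636
[-31.7 -15.8] [-19.4 -49.1] 35.4990140708161 1.2169712146209535
dot [-31.1 -34.3]
wall front top [array([36.5, 51.6]), array([ 35.8, -52.8])] bar far [array([85.9, 47.4]), array([ 83. , -43.8])] bar near lower [ 38.4 -44.1]
```

The knob now reads about 1.18 rad again. The moment climbed while gripped: 0.12 N m free, 0.19 at 1.08 rad, 0.41 at 1.47 rad. That puts plate contact near 0.95 rad, so 1.18 rad should mean roughly 40 N on the plate. It probably springs back to where friction holds it. I'll wait and check whether it creeps, and check the bystanders.

```bash
python3 -c "
from h import *
np.save('a.npy',ctrl.get_image('wrist'))"
```

>>> {"api": "move_arm", "payload": {
  "dp": [
    [0,0,0],
    [0,0,0],
    [0,0,0],
    [0,0,0],
    [0,0,0]
  ],
  "turn": [0,0,0,0,0],
  "jaw": [-0.1,-0.1,-0.1,-0.1,-0.1]
}}

```text
time: 20.9
position: [0.5317, -0.3448, 0.2077]
tool_rot: [2.509, 1.891, 0.0]
ft_force: [-0.8, 0.1, -0.1]
grip_width: 0.445
```

>>> {"api": "move_arm", "payload": {
  "dp": [
    [0,0,0],
    [0,0,0],
    [0,0,0],
    [0,0,0],
    [0,0,0]
  ],
  "turn": [0,0,0,0,0],
  "jaw": [-0.1,-0.1,-0.1,-0.1,-0.1]
}}

```text
time: 21.4
position: [0.5317, -0.3449, 0.2076]
tool_rot: [2.509, 1.891, 0.0]
ft_force: [0.3, 0.2, -0.2]
grip_width: 0.451
```

Run:
```python
from h import *
x=np.load("b.npy")
def ang(im):
    c=proj("wrist",W(x,(-.031,-.034,.056)))[0];m=np.zeros(im.shape[:2],bool);u,v=c.round().astype(int)
    m[v-24:v+24,u-22:u+22]=True;m&=im.max(2)<50
    p=np.argwhere(m)[:,::-1].astype(float);d=p-p.mean(0);w,e=np.linalg.eigh(d.T@d);return len(p),p.mean(0).round(2),np.degrees(np.arctan2(*(e[::-1,1]*np.sign(e[1,1])))).round(2)
b=ctrl.get_image("wrist");a=np.load("a.npy");print(ang(a),ang(b))
s=ctrl.get_state();print(s["time"],s["position"])
ctrl.get_image("scene");ctrl.get_image("side")
for n in("scene","side"):
  for t in("tongs","tape","scissors","choc_pack"):
    r=ctrl.look_for(n,t);print(n,t,[(np.round(q["rect"]),round(q["confidence"],2)) for q in r[:2]])
i0=cv2.imread("pics/scene0.png")
```

```text
(431, array([229.42, 165.25]), np.float64(43.65)) (432, array([228.59, 164.33]), np.float64(41.98))
21.45 [ 0.53173494 -0.34486519  0.20761815]
scene tongs [(array([228., 273.,  51.,  32.]), 0.72)]
scene tape [(array([306., 208.,  22.,  15.]), 0.64), (array([229., 273.,  52.,  30.]), 0.6)]
scene scissors [(array([207., 165.,  32.,  18.]), 0.6)]
scene choc_pack [(array([334., 193.,  32.,  30.]), 0.79)]
side tongs [(array([355., 253.,  28.,  47.]), 0.67), (array([150., 302.,  60.,  49.]), 0.42)]
side tape [(array([253., 207.,  22.,  15.]), 0.72)]
side scissors [(array([148., 302.,  60.,  43.]), 0.7)]
side choc_pack [(array([246., 184.,  42.,  36.]), 0.83)]
```

```bash
cat > ang.py <<'E'
from h import *
x=np.load("b.npy");c=proj("wrist",W(x,(-.031,-.034,.062)))[0]
def ang():
    im=ctrl.get_image("wrist");best=[]
    g=(im.max(2)<50).astype(float)
    # fit the wing (top+bottom outlines) over angle by mask overlap
    A=np.linspace(.8,1.7,181);s=[]
    for a in A:
        d=np.array([np.cos(a),-np.sin(a)]);n=np.array([d[1],-d[0]])
        q=[np.array([-.031,-.034])+i*.019*d+j*.0055*n for i in(-1,1) for j in(-1,1)]
        P=np.vstack([proj("wrist",[W(x,(*k,z)) for k in q]) for z in(.062,.042)])
        m=np.zeros(g.shape,np.uint8);cv2.fillConvexPoly(m,cv2.convexHull((P*16).round().astype(np.int32)),1,shift=4)
        s.append(g[m>0].mean())
    s=np.array(s);return A[s>=s.max()-.01].mean().round(3),s.max().round(2)
print(ctrl.get_state()["time"],ang())
E
python3 ang.py
```

```text
21.95 (np.float64(1.154), np.float64(0.5))
```

>>> {"api": "move_arm", "payload": {
  "dp": [
    [0,0,0],
    [0,0,0],
    [0,0,0],
    [0,0,0],
    [0,0,0]
  ],
  "turn": [0,0,0,0,0],
  "jaw": [-0.1,-0.1,-0.1,-0.1,-0.1]
}}

```text
time: 22.5
position: [0.5317, -0.3448, 0.2076]
tool_rot: [2.509, 1.891, -0.0]
ft_force: [0.6, -0.2, 0.2]
grip_width: 0.45
```

>>> {"api": "move_arm", "payload": {
  "dp": [
    [0,0,0],
    [0,0,0],
    [0,0,0],
    [0,0,0],
    [0,0,0]
  ],
  "turn": [0,0,0,0,0],
  "jaw": [-0.1,-0.1,-0.1,-0.1,-0.1]
}}

```text
time: 23.0
position: [0.5317, -0.3449, 0.2076]
tool_rot: [2.509, 1.891, 0.0]
ft_force: [-0.4, -0.7, 0.4]
grip_width: 0.451
```

```bash
python3 ang.py
```

```text
23.0 (np.float64(1.168), np.float64(0.49))
```

>>> {"api": "move_arm", "payload": {
  "dp": [
    [0,0,0],
    [0,0,0],
    [0,0,0],
    [0,0,0],
    [0,0,0]
  ],
  "turn": [0,0,0,0,0],
  "jaw": [-0.1,-0.1,-0.1,-0.1,-0.1]
}}

```text
time: 23.55
position: [0.5317, -0.3448, 0.2076]
tool_rot: [2.509, 1.891, 0.0]
ft_force: [-1.0, 0.2, -0.1]
grip_width: 0.45
```

```bash
python3 ang.py
```

```text
23.55 (np.float64(1.172), np.float64(0.49))
```

The knob is not creeping (1.15, 1.17, 1.17) and the bystanders haven't moved. Because the release was sudden, the clamp may be looser than it could be. With 48 s left, I'll regrip, tighten, and ease the torque off before opening.

```bash
python3 -c "
from h import *
x=np.load('b.npy');s=ctrl.get_state();k=W(x,(-.031,-.034,.044))
T=R.from_rotvec(s['tool_rot']).as_matrix();print((T.T@(k-s['position'])/.03).round(2))"
```

```text
[ 0.76 -1.41  5.45]
```

>>> {"api": "move_arm", "payload": {
  "dp": [
    [0.4,-0.7,0.5],
    [0.76,-1.41,1],
    [0.76,-1.41,2],
    [0.76,-1.41,2.7],
    [0.76,-1.41,3]
  ],
  "turn": [-1.6,-3.2,-4.8,-6.4,-7.3],
  "jaw": [-0.1,-0.1,-0.1,-0.1,-0.1]
}}

```text
time: 24.1
position: [0.496, -0.3104, 0.1153]
tool_rot: [-1.783, -2.583, 0.0]
ft_force: [-0.4, -0.1, -0.2]
grip_width: 0.453
```

>>> {"api": "move_arm", "payload": {
  "dp": [
    [0,0,0],
    [0,0,0]
  ],
  "turn": [0,0],
  "jaw": [-0.1,-0.1]
}}

```text
time: 24.3
position: [0.4976, -0.3115, 0.118]
tool_rot: [1.793, 2.579, 0.0]
ft_force: [-0.1, 0.0, 0.4]
grip_width: 0.447
```

```bash
python3 st.py; python3 -c "
from h import *
x=np.load('b.npy');s=ctrl.get_state();k=W(x,(-.031,-.034,.044))
T=R.from_rotvec(s['tool_rot']).as_matrix();print((T.T@(k-s['position'])/.03).round(2))"
```

```text
24.3 [ 0.4976 -0.3115  0.118 ] bd [-30.8 -34.2] ytool deg rel board 22.89 tilt [ 0.0005 -0.0003] F [-0.09  0.01  0.4 ] M [ 0.035 -0.007  0.005] w 0.4468126831157146 [ 0.38  0.26  0.16  1.75 -0.05  1.14  0.91]
[ 0.01 -0.    2.47]
```

>>> {"api": "move_arm", "payload": {
  "dp": [
    [0,0,1.2],
    [0,0,2.2],
    [0,0,2.47],
    [0,0,2.47],
    [0,0,2.47]
  ],
  "turn": [0,0,0,0,0],
  "jaw": [-0.1,-0.1,-0.1,-0.1,-0.1]
}}

```text
time: 24.8
position: [0.4986, -0.312, 0.0453]
tool_rot: [1.79, 2.579, 0.0]
ft_force: [0.3, -0.3, 0.4]
grip_width: 0.454
```

>>> {"api": "move_arm", "payload": {
  "dp": [
    [0,0,0],
    [0,0,0],
    [0,0,0],
    [0,0,0],
    [0,0,0]
  ],
  "turn": [0,0,0,0,0],
  "jaw": [-0.5,-0.8,-0.9,-0.95,-0.95]
}}

```text
time: 25.3
position: [0.4961, -0.312, 0.0438]
tool_rot: [-1.79, -2.58, 0.002]
ft_force: [-4.7, -0.2, 4.3]
grip_width: 0.121
```

```bash
python3 st.py
```

```text
25.3 [ 0.4961 -0.312   0.0438] bd [-32.2 -34.7] ytool deg rel board 23.0 tilt [-0.0019 -0.0005] F [-4.73 -0.24  4.26] M [-0.122  1.003  0.094] w 0.12101006694477508 [ 0.38  0.34  0.16  1.81 -0.06  1.    0.92]
```

>>> {"api": "move_arm", "payload": {
  "dp": [
    [0,0,0],
    [0,0,0],
    [0,0,0],
    [0,0,0]
  ],
  "turn": [0.8,1.6,2,2],
  "jaw": [-0.95,-0.95,-0.95,-0.95]
}}

```text
time: 25.7
position: [0.4961, -0.312, 0.0438]
tool_rot: [-2.008, -2.414, 0.003]
ft_force: [-5.1, -1.1, 5.3]
grip_width: 0.122
```

```bash
python3 st.py
```

```text
25.7 [ 0.4961 -0.312   0.0438] bd [-32.2 -34.7] ytool deg rel board 13.0 tilt [-0.0019 -0.0005] F [-5.11 -1.07  5.27] M [-0.102  1.183  0.143] w 0.12210466065602908 [ 0.36  0.34  0.18  1.81 -0.07  1.    0.75]
```

>>> {"api": "move_arm", "payload": {
  "dp": [
    [0,0,0],
    [0,0,0],
    [0,0,0],
    [0,0,0]
  ],
  "turn": [0.8,1.6,2,2],
  "jaw": [-0.95,-0.95,-0.95,-0.95]
}}

```text
time: 26.1
position: [0.4961, -0.312, 0.0439]
tool_rot: [-2.211, -2.231, 0.003]
ft_force: [-5.1, 0.1, 6.0]
grip_width: 0.121
```

```bash
python3 st.py
```

```text
26.1 [ 0.4961 -0.312   0.0439] bd [-32.2 -34.7] ytool deg rel board 3.03 tilt [-0.0019 -0.0006] F [-5.15  0.11  5.96] M [-0.057  1.146  0.269] w 0.12122292351386306 [ 0.34  0.34  0.21  1.81 -0.08  1.    0.59]
```

>>> {"api": "move_arm", "payload": {
  "dp": [
    [0,0,0],
    [0,0,0]
  ],
  "turn": [-0.8,-0.8],
  "jaw": [-0.95,-0.95]
}}

```text
time: 26.3
position: [0.4961, -0.312, 0.0438]
tool_rot: [-2.129, -2.309, 0.003]
ft_force: [-5.7, -0.8, 5.5]
grip_width: 0.121
```

```bash
python3 st.py
```

```text
26.3 [ 0.4961 -0.312   0.0438] bd [-32.2 -34.7] ytool deg rel board 7.15 tilt [-0.0019 -0.0005] F [-5.67 -0.77  5.46] M [-0.061  1.085  0.302] w 0.12086046359908782 [ 0.35  0.34  0.2   1.81 -0.08  1.    0.66]
```

>>> {"api": "move_arm", "payload": {
  "dp": [
    [0,0,0],
    [0,0,0],
    [0,0,0],
    [0,0,0],
    [0,0,0]
  ],
  "turn": [0.8,1.6,2.4,3,3],
  "jaw": [-1,-1,-1,-1,-1],
  "grip_force": 60
}}

```text
time: 26.8
position: [0.4961, -0.312, 0.0439]
tool_rot: [-2.415, -2.009, 0.003]
ft_force: [-6.2, -1.2, 5.2]
grip_width: 0.121
```

```bash
python3 st.py
```

```text
26.8 [ 0.4961 -0.312   0.0439] bd [-32.2 -34.7] ytool deg rel board -7.98 tilt [-0.002  -0.0006] F [-6.23 -1.24  5.19] M [-0.151  1.13   0.33 ] w 0.12093347138979457 [ 0.31  0.34  0.24  1.81 -0.09  1.    0.41]
```

>>> {"api": "move_arm", "payload": {
  "dp": [
    [0,0,0],
    [0,0,0],
    [0,0,0]
  ],
  "turn": [-0.5,-1,-1],
  "jaw": [-1,-1,-1]
}}

```text
time: 27.1
position: [0.4961, -0.312, 0.0438]
tool_rot: [-2.323, -2.114, 0.003]
ft_force: [-5.2, 0.2, 5.5]
grip_width: 0.12
```

```bash
python3 st.py
```

```text
27.1 [ 0.4961 -0.312   0.0438] bd [-32.2 -34.7] ytool deg rel board -2.87 tilt [-0.0018 -0.0004] F [-5.23  0.22  5.51] M [-0.143  1.145  0.407] w 0.1197077838851984 [ 0.32  0.34  0.23  1.81 -0.09  1.    0.49]
```

>>> {"api": "move_arm", "payload": {
  "dp": [
    [0,0,0],
    [0,0,0],
    [0,0,0]
  ],
  "turn": [-0.5,-1,-1],
  "jaw": [-1,-1,-1]
}}

```text
time: 27.4
position: [0.4961, -0.312, 0.0438]
tool_rot: [-2.228, -2.213, 0.003]
ft_force: [-5.5, -1.5, 5.7]
grip_width: 0.123
```

```bash
python3 st.py
```

```text
27.4 [ 0.4961 -0.312   0.0438] bd [-32.2 -34.7] ytool deg rel board 2.12 tilt [-0.0019 -0.0004] F [-5.49 -1.46  5.7 ] M [-0.079  1.129  0.266] w 0.12250415197104375 [ 0.33  0.34  0.21  1.81 -0.08  1.    0.57]
```

>>> {"api": "move_arm", "payload": {
  "dp": [
    [0,0,0],
    [0,0,0],
    [0,0,0]
  ],
  "turn": [-0.7,-1.4,-2],
  "jaw": [-1,-1,-1]
}}

```text
time: 27.7
position: [0.4961, -0.312, 0.0438]
tool_rot: [-2.026, -2.399, 0.002]
ft_force: [-4.5, -0.1, 5.5]
grip_width: 0.121
```

```bash
python3 st.py
```

```text
27.7 [ 0.4961 -0.312   0.0438] bd [-32.2 -34.7] ytool deg rel board 12.16 tilt [-0.0018 -0.0003] F [-4.49 -0.14  5.45] M [-0.119  1.156  0.05 ] w 0.1208312216019192 [ 0.36  0.34  0.19  1.81 -0.07  1.    0.74]
```

>>> {"api": "move_arm", "payload": {
  "dp": [
    [0,0,0],
    [0,0,0]
  ],
  "turn": [-0.5,-1],
  "jaw": [-1,-1]
}}

```text
time: 27.9
position: [0.4961, -0.312, 0.0438]
tool_rot: [-1.92, -2.485, 0.002]
ft_force: [-4.6, 0.2, 5.1]
grip_width: 0.12
```

```bash
python3 st.py
```

```text
27.9 [ 0.4961 -0.312   0.0438] bd [-32.2 -34.7] ytool deg rel board 17.12 tilt [-0.0018 -0.0002] F [-4.57  0.19  5.1 ] M [-0.12   1.088  0.122] w 0.11952177686248207 [ 0.37  0.34  0.17  1.81 -0.07  1.    0.82]
```

Torque is eased off. Release here and measure.

>>> {"api": "move_arm", "payload": {
  "dp": [
    [0,0,0],
    [0,0,0],
    [0,0,0],
    [0,0,0],
    [0,0,0]
  ],
  "turn": [0,0,0,0,0],
  "jaw": [-0.6,-0.3,-0.1,-0.1,-0.1]
}}

```text
time: 28.4
position: [0.4976, -0.311, 0.0433]
tool_rot: [1.923, 2.484, 0.0]
ft_force: [-0.1, -0.2, -0.6]
grip_width: 0.421
```

>>> {"api": "move_arm", "payload": {
  "dp": [
    [0,0,-0.7],
    [0,0,-2],
    [0,0,-3.5],
    [0,0,-5],
    [0,0,-5.5]
  ],
  "turn": [0,0,0,0,0],
  "jaw": [-0.1,-0.1,-0.1,-0.1,-0.1]
}}

```text
time: 28.9
position: [0.4997, -0.3125, 0.2142]
tool_rot: [1.918, 2.477, 0.003]
ft_force: [0.5, -0.2, -0.9]
grip_width: 0.448
```

>>> {"api": "move_arm", "payload": {
  "dp": [
    [-0.5,0.7,0],
    [-1,1.3,0],
    [-1,1.3,0],
    [-1,1.3,0],
    [-1,1.3,0]
  ],
  "turn": [1.6,3.2,4.8,6,6],
  "jaw": [-0.1,-0.1,-0.1,-0.1,-0.1]
}}

```text
time: 29.4
position: [0.5426, -0.3303, 0.2076]
tool_rot: [-2.5, -1.901, 0.001]
ft_force: [0.4, 0.5, -1.0]
grip_width: 0.451
```

>>> {"api": "move_arm", "payload": {
  "dp": [
    [0,0,0],
    [0,0,0],
    [0,0,0]
  ],
  "turn": [0,0,0],
  "jaw": [-0.1,-0.1,-0.1]
}}

```text
time: 29.7
position: [0.5425, -0.3306, 0.2085]
tool_rot: [2.5, 1.903, 0.0]
ft_force: [-0.5, 0.4, -0.6]
grip_width: 0.449
```

```bash
python3 st.py; python3 ang.py
python3 - <<'E'
from h import *
im=ctrl.get_image("wrist");cv2.imwrite("pics/w9.png",cv2.resize(im[30:230,160:420,::-1],None,fx=3,fy=3,interpolation=cv2.INTER_CUBIC))
E
```

```text
29.7 [ 0.5425 -0.3306  0.2085] bd [ 14.9 -51.2] ytool deg rel board -12.93 tilt [0.0002 0.    ] F [-0.5   0.38 -0.61] M [-0.02   0.036  0.008] w 0.44896392870084484 [ 0.31  0.3   0.24  1.52 -0.07  1.33  0.29]
29.7 (np.float64(1.228), np.float64(0.48))
```

```bash
python3 ang.py; python3 -c "
from bench import ctrl
print(ctrl.close_job())"
```

```text
29.8 (np.float64(1.242), np.float64(0.48))
the job is handed in; nothing more can be done
None
```

I set the board up and handed the job in at about 30 s. The bar is snug between fence and stop, but the knob ended short of the 1.4 rad you gave for firmly tight.

- **Fence:** I pushed it with closed fingertips until the bar met the end stop. The push was about 5–6 N, of which I estimate 3–4 N reached the bar. In the last pictures I viewed, the fence was against the bar and square, and the bar was against the stop. I re-tightened the knob once after those pictures and checked only the knob angle afterwards.
- **Clamp:** I turned the knob clockwise to about 0.4 N m, with the tool reaching about 1.5–1.7 rad. Each time I let go, the knob read lower than the tool had turned: 1.23 and 1.17 rad after the first two releases, and 1.23–1.24 rad after the third, when I eased the torque off first. It did not creep between checks.
- **Plate force:** From the torque curve, the plate meets the foot near 0.95–1.0 rad. That makes my estimate about 30–45 N on the foot, against the required 15 N. I did not measure this force directly.
- **Bystanders:** I checked these before the last re-tightening. The tongs, scissors and tape matched their starting positions in both the scene and side views. The chocolate box matched in the side view; its first scene-view detection was wrong, so that view gives no comparison.
- **End state:** The gripper was clear of everything when I handed in.

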